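Mesh the loose gear with the crank pinion and swing the keeper over it

TASK

Fit the big loose toothed gear to the crankcase half: set it over the stud with its hub upwards and rock it about its axis while lowering until its teeth mesh with the fixed pinion and it lies flat, fully home; keep hold of it all the way down, without dropping or forcing it. Only then swing the keeper bar round over the gear as far as it goes, and let go. Leave the cylinder head, piston, screwdriver and wrench where they lie.

Things in the scene. Friction and masses are not known exactly. Their poses are not given: they have to be found in the camera images.
- gear_mid (a point): Loose bright steel spur gear, 0.4 to 0.85 kg, lying hub up: 18 teeth, one along x, 117 mm over the tips, 20 mm thick; its round hub, 44 mm across, rises 35 mm above the upper face (55 mm in all); 23 mm bore right through. This point is on its axis 27.5 mm above its underside, so the hub, to be gripped, spans from 7.5 mm below to 27.5 mm above it. z along the axis to the hub.
- seat (a point): Seat on the fixed aluminium crankcase half: centre of the flat boss, 54 mm above the bench, that the gear's underside rests on when home. A steel stud 20 mm thick stands here, 46 mm tall, its top 10 mm tapered to 8 mm. z up; y points to the pinion's axis, 84 mm away; -y to the keeper's pivot, 92 mm away.
- pinion: Dark steel pinion, fixed: 10 teeth of the gear's size, 69 mm over the tips, 20 mm thick; shaft end 12 mm higher. Origin: centre of its underside, level with the seat. z up; one tooth along x; its yaw differs each time. Meshed, the teeth overlap 9 mm with about 4 mm of play; the gear goes down only where its gaps meet the pinion's teeth, else it rests on them 20 mm too high.
- keeper (a joint): Turn of the keeper bar about its upright pivot, rad: 0 swung away, growing clockwise seen from above, 2.0 at its stop, where the bar points from the pivot straight at the stud, over the gear. Starts at 0 to 0.7, stays where left, about 0.1 N m of friction.
- keeper_pivot (a point): The keeper's pivot axis on the crankcase, at the bar's mid-height 80 mm above the bench. The flat steel bar is 16 mm wide and 6 mm thick, reaches 62 mm from the pivot, and passes 3 mm above the upper face of a gear that is fully home.
- keeper_knob (a point): Middle of the keeper's upright round knob, dark steel, 16 mm in diameter, 42 mm tall, standing on the bar 36 mm from the pivot axis; this point is 104 mm above the bench, 21 mm above the bar's upper face and 21 mm below the knob's top.
- cylinder_head: Bystander: aluminium cylinder head, 100 x 125 x 74 mm. The origin is the centre of its underside.
- piston: Bystander: aluminium piston standing on its skirt, 54 mm across, 55 mm tall. The origin is the centre of its underside.
- screwdriver: Bystander: screwdriver with an orange handle, 200 mm long, lying. The origin is under its middle.
- wrench: Bystander: steel wrench, 180 mm long, lying. The origin is under its middle.
Things that resemble listed ones, but are neither listed nor needed, are in the scene too. There is more than one size of the part that bears gear_mid; the job needs the largest.

How it is judged:
On the way, in this order (a step that is already met when the one before it is completed fails the run):
1. the gear is fully home on the stud, meshed with the pinion, before the keeper is swung over it (horizontal distance between gear_mid and seat below 0.004 m and z of gear_mid in the frame of seat below 0.0305 m and angle between gear_mid's own z axis and vertical below 0.06 rad and value of joint keeper below 1.3 rad), for 0.2 s.
2. the keeper is swung over the gear to its stop (value of joint keeper above 1.8 rad), for 0.2 s.
At the end, for the whole second after the job is handed in: The gear lies hub up on the seat, meshed: its axis within 4 mm of the stud's, within 3 mm of fully down and within 0.06 rad of upright, at rest; the keeper stands over it within 0.2 rad of its stop (joint above 1.8) (horizontal distance between gear_mid and seat below 0.004 m and z of gear_mid in the frame of seat between 0.024 and 0.0305 m and angle between gear_mid's own z axis and vertical below 0.06 rad and value of joint keeper above 1.8 rad and linear speed of gear below 0.02 m/s); the robot touches nothing.
It fails at once if the gear is dropped on or forced against the pinion or the crankcase (over 80 N) (contact force between gear and pinion above 80 N or contact force between gear and crankcase above 80 N).
It fails at once if the gear is let fall on the stud (faster than 0.4 m/s within 45 mm of its seat) (horizontal distance between gear_mid and seat below 0.015 m and z of gear_mid in the frame of seat below 0.0725 m and linear speed of gear above 0.4 m/s).
It fails at once if a bystander is moved by more than 30 mm (distance of any of cylinder_head, piston, screwdriver, wrench from where it was at the start of the episode above 0.03 m).
It also fails if it takes over 61 s, if anything falls off the work surface, if the arm or the gripper's body presses on something with over 40 N, if the wrist force passes 120 N, or if a joint passes its speed limit or range.

ROBOT

A 6-joint arm with a two-finger parallel gripper is mounted at the origin on the work surface. World frame = base frame: x ahead of the robot, y to its left, z up, the work surface at z = 0. Lengths are in m, angles in rad, forces in N, time in s.
With the tool pointing down it reaches from about 0.3 to 0.75 m from the base axis. Payload 8.5 kg.
Tool frame: the origin (TCP) lies midway between the tips of the shut fingers; the grasp point (between the pads) lies 19 mm behind it (hold_point_z is the distance from the TCP to the grasp point, in m); z points along the fingers, y is the line along which they close (so a half turn about z gives the same grasp; the last joint's range is limited). The gripper opens to 88 mm and grips with 3 to 60 N. Pads are 18 mm wide; open, the fingers measure 123 mm over their backs; the gripper's body (75 mm by 187 mm) begins 45 mm behind the grasp point.
Start: joints at [-1.48, 0.381, 1.297, -0, 1.464, -0.215], TCP at [0.166, -0.524, 0.239] pointing down, gripper open.
Joint ranges: [-3.11, 3.11], [-0.89, 2.33], [0.22, 2.48], [-1.42, 4.56], [0.17, 2.85], [-2.88, 2.88]. Speed limits (rad/s): [2.39, 2.39, 3.14, 3.14, 3.14, 3.14].

INTERFACE

Orientations are given as a unit quaternion [x, y, z, w].
In Python, from workcell import * gives the robot as it stands. The module is installed in compiled form; this text tells all that it offers.
- The arm moves only by the tool step_arm, never from a script. Its argument "deltas" is a list of rows, each an object with "slide": the shift along the tool's x, y, z in cm, a list of three; "rot": the turn, a rotation vector about the tool's x, y, z in rad, a list of three; "gripper": the opening in per cent of the stroke, from 0 (shut) to 100 (fully open). In form: [{"slide": [dx, dy, dz], "rot": [ax, ay, az], "gripper": gripper}, ...]. A call has 1 to 5 rows; each row is the pose to reach, as a shift and turn from the pose commanded when the call began, along the tool's axes at that moment; what a row does not reach only later rows make up. A row lasts 1/10 s, in which the tool goes at most 50 mm and 8.59 degrees, less where a joint would pass 70% of its speed; a pose out of reach is approached as far as the arm can. A call with a gripper value outside its range is refused whole. The fingers move at their own pace and stop on an object; "force" is the grip in N (left out, the last holds). Time passes only in rows, so rows that repeat a pose let the fingers close. It gives the time, the measured TCP pose, the force, the opening and the grip force at its end, in the units of the state.
- state(): the state, without advancing time (a new reading comes with each control period).
- camera(name): name is "side" or "top"; returns the picture (420x560x3 uint8, red, green, blue); there is no depth.
- camera_params(name): a dict with "camera_matrix" (3x3 intrinsics, pixels), "rvec" (rotation vector, rad) and "tvec" (3), from world to camera coordinates, as OpenCV has them. Camera axes: x right, y down, z forward; pixel columns grow to the right and rows downward; lengths in m; the calibration is good to about 2 mm. A picture is of the moment at which its call begins. camera_params takes no time and is no camera call.
- job_done(): hands the job in; it is judged then, once.
The state is a dict: "clock": time; "q": joint angles; "qd": joint speeds; "joint_torque": joint torques, N m; "position": TCP position; "eef_rot": TCP orientation; "contact_force": force on the tool from outside, world axes, zero at the start; "wrist_torque": the same for the moment, N m; "gripper_width": opening from 0.0 (shut) to 1.0 (fully open); "grip_force": force on a finger pad.
Only numpy, scipy, OpenCV 4.12 (cv2) and the standard library are available. Lean on these libraries where they do the work, as an engineer would, in place of code of your own. Each camera call takes 0.05 s, during which the arm holds its last target. There are 200 camera calls.

## Working session

There is one attempt and no reset: what is moved stays moved. The work goes in short steps, Python scripts to look and compute and a tool call to move; the robot and the scene stay as the last step left them, time stands still between calls to the robot, and variables do not carry over. Pictures are saved under pics/ and viewed, at most 10 in all, crops included, and the job is handed in when it is done.

Besides the shell and the picture viewer there is one more tool, called after "Call:" by a JSON object that holds its "fn" and its "kwargs". step_arm: Moves the arm, as the interface text tells. Its arguments: {"type":"object","properties":{"deltas":{"type":"array"},"force":{"type":"number"}},"required":["deltas"]}

```bash
mkdir -p pics; cat > h.py <<'E'
from workcell import *
import numpy as np, cv2
def P(n):
    c=camera_params(n); K=np.array(c["camera_matrix"],float); R=cv2.Rodrigues(np.array(c["rvec"],float))[0]; t=np.array(c["tvec"],float).ravel(); return K,R,t
def ray(n,u,v,z):
    K,R,t=P(n); d=R.T@np.linalg.solve(K,[u,v,1]); o=-R.T@t
    return o+d*(z-o[2])/d[2]
def proj(n,p):
    K,R,t=P(n); q=K@(R@np.array(p,float)+t); return q[:2]/q[2]
E
python3 - <<'E'
from h import *
for n in("top","side"):
    im=camera(n); cv2.imwrite(f"pics/{n}0.png",cv2.cvtColor(im,cv2.COLOR_RGB2BGR)); K,R,t=P(n); print(n,K[0,0],-R.T@t,R[2])
print(state())
E
```

```text
top 412.04090641076687 [ 0.43255101 -0.07862935  1.10121078] [ 0.16795927  0.01017048 -0.98574147]
side 451.5126789543501 [0.26529764 0.84065435 0.85804778] [ 0.29490748 -0.74210425 -0.60192263]
{'clock': 0.1, 'q': array([-1.48032712e+00,  3.81141128e-01,  1.29811631e+00, -2.72518500e-05,
        1.46360336e+00, -2.15279204e-01]), 'qd': array([ 0.00129826, -0.00153429, -0.00051953, -0.00057902, -0.00178958,
       -0.00034834]), 'joint_torque': array([ 3.35076009e-03, -4.38649535e+01, -2.24911720e+01,  7.14502204e-02,
        3.42841109e-02, -8.09751259e-05]), 'position': array([ 0.16553408, -0.52425098,  0.23821596]), 'eef_rot': array([ 9.88337056e-01,  1.52280862e-01,  2.60231557e-05, -6.33682449e-04]), 'contact_force': array([-0.34356393, -0.96545441,  0.51227491]), 'wrist_torque': array([-0.00985326, -0.01650428, -0.0370354 ]), 'grip_force': 0.0, 'gripper_width': 0.9999781868848536}
```

View pics/top0.png

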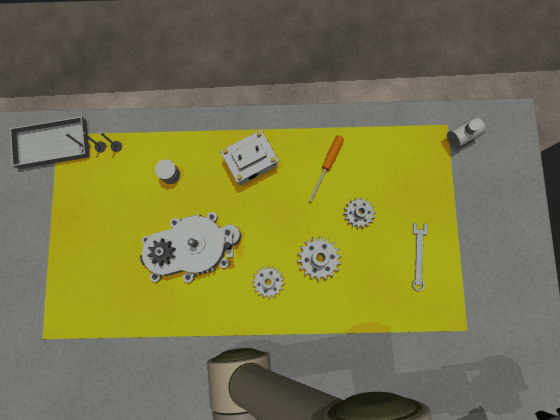

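View pics/side0.png

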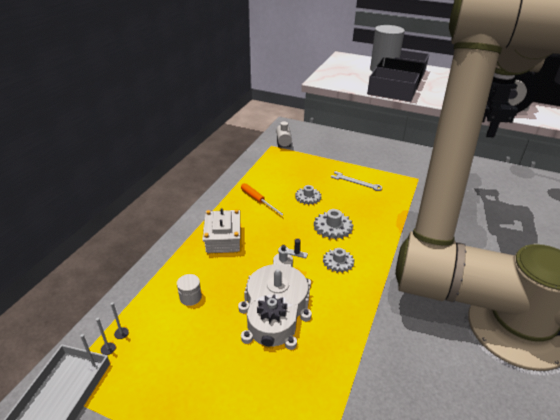

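The top view shows the large gear at about (319,258), the pinion at (160,252), the stud at (195,243) and the keeper near (232,235). In the side view the gear is at (334,222), the stud at (278,280), the pinion at (271,307) and the knob at (297,247). I'll zoom in on both.

```bash
python3 - <<'E'
import cv2,numpy as np
t=cv2.imread("pics/top0.png"); s=cv2.imread("pics/side0.png")
a=cv2.resize(t[200:300,130:250],None,fx=5,fy=5,interpolation=cv2.INTER_CUBIC)
b=cv2.resize(s[230:350,230:320],None,fx=5,fy=5,interpolation=cv2.INTER_CUBIC)
c=cv2.resize(t[230:290,290:350],None,fx=8,fy=8,interpolation=cv2.INTER_CUBIC)
cv2.imwrite("pics/c1.png",a);cv2.imwrite("pics/c2.png",b)
from h import *
# gear mask: not-yellow pixels
hsv=cv2.cvtColor(t,cv2.COLOR_BGR2HSV)
m=((hsv[...,1]<110)).astype(np.uint8)*255
r=m[225:300,285:355]; n,l,st,ce=cv2.connectedComponentsWithStats(r)
for i in range(1,n):
    if st[i,4]>50: print(st[i],ce[i]+[285,225])
E
```

```text
[  12   12   45   44 1211] [318.94467382 258.41866226]
```

View pics/c1.png

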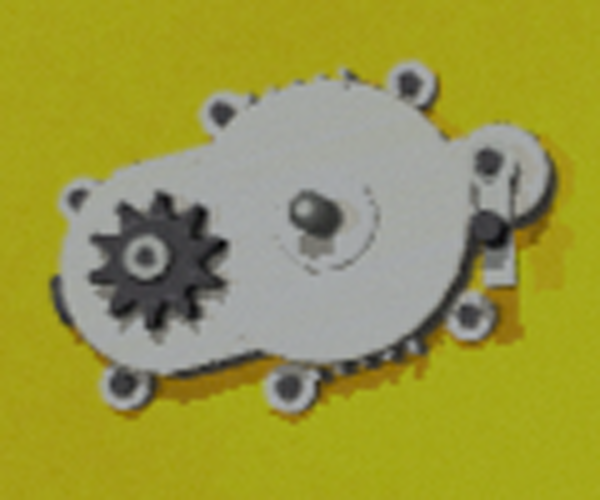

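View pics/c2.png

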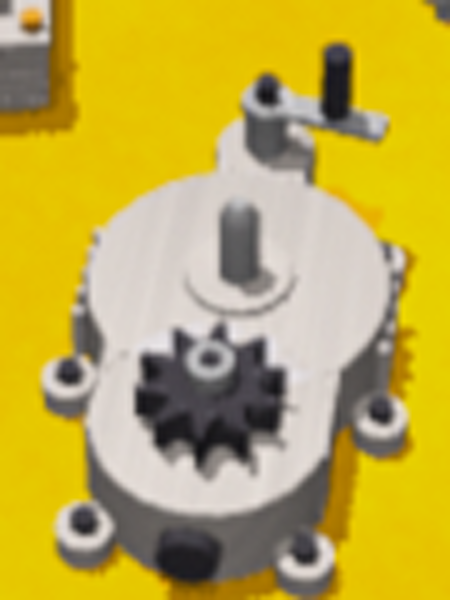

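Crop 1 (scale 5, offset 130,200) shows the pinion shaft at (147,257), the stud leaning left with its tip at about (305,205), the pivot screw at (488,160) and the knob top at (490,228). Crop 2 (offset 230,230) shows the shaft at (209,358), the stud tip at (238,207), the screw at (266,85) and the knob top at (338,50).

```bash
cat >> h.py <<'E'
def tri(a,b):
    A=[];B=[]
    for n,(u,v) in(("top",a),("side",b)):
        K,R,t=P(n); d=R.T@np.linalg.solve(K,[u,v,1]); d/=np.linalg.norm(d); o=-R.T@t; M=np.eye(3)-np.outer(d,d); A.append(M);B.append(M@o)
    return np.linalg.lstsq(np.vstack(A),np.hstack(B),rcond=None)[0]
def phase(n,img,c,z,r0,r1,N):
    "angle of a tooth (crest of N-th harmonic) of the mask img (1=metal), polar sampling at height z"
    th=np.arange(0,2*np.pi,np.pi/720); acc=0
    for r in np.arange(r0,r1,.0005):
        p=np.array([proj(n,[c[0]+r*np.cos(a),c[1]+r*np.sin(a),z]) for a in th],np.float32)
        acc=acc+cv2.remap(img.astype(np.float32),p[:,0][:,None],p[:,1][:,None],cv2.INTER_LINEAR).ravel()
    f=np.sum(acc*np.exp(-1j*N*th)); return -np.angle(f)/N, abs(f)/np.sum(acc)
def metal(im): return (cv2.cvtColor(im,cv2.COLOR_RGB2HSV)[...,1]<110).astype(np.uint8)
E
cat > m.py <<'E'
from h import *
t=cv2.cvtColor(cv2.imread("pics/top0.png"),cv2.COLOR_BGR2RGB); s=cv2.cvtColor(cv2.imread("pics/side0.png"),cv2.COLOR_BGR2RGB)
c1=lambda u,v:(130+(u-2)/5,200+(v-2)/5); c2=lambda u,v:(230+(u-2)/5,230+(v-2)/5)
shaft=tri(c1(147,257),c2(209,358)); print("shaft",shaft,ray("top",*c1(147,257),.086),ray("side",*c2(209,358),.086))
print("studtip",tri(c1(305,205),c2(238,207)),ray("top",*c1(305,205),.1),ray("side",*c2(238,207),.098))
piv=tri(c1(488,160),c2(266,85)); print("piv",piv)
print("knobtop",tri(c1(490,228),c2(338,50)),ray("top",*c1(490,228),.125),ray("side",*c2(338,50),.125))
d=piv[:2]-shaft[:2]; print("dist",np.linalg.norm(d)); print("seat est",shaft[:2]+d*84/176, "dir seat->pinion yaw",np.degrees(np.arctan2(-d[1],-d[0])))
# gear outline: centre from min enclosing of the metal blob, rays at z 0.02 (upper face) and 0
for n,im,box in(("top",t,(285,225,355,300)),("side",s,(308,200,360,242))):
    m=np.zeros(im.shape[:2],np.uint8); x0,y0,x1,y1=box; m[y0:y1,x0:x1]=metal(im)[y0:y1,x0:x1]
    cs=max(cv2.findContours(m,cv2.RETR_EXTERNAL,cv2.CHAIN_APPROX_NONE)[0],key=cv2.contourArea)[:,0]
    w=np.array([ray(n,u,v,.02)[:2] for u,v in cs],np.float32); (c,r)=cv2.minEnclosingCircle(w); print(n,"gear",c,r)
    if n=="top":
        for z in(.02,.01): print("phase",[ (np.degrees(a),b) for a,b in [phase(n,m,np.array(c),z,.048,.057,18)]])
g=cv2.cvtColor(t,cv2.COLOR_RGB2GRAY); 
for z in(.074,):
    for r0,r1 in((.026,.034),(.028,.033)):
        a,b=phase("top",255.-g,shaft,z,r0,r1,10); print("pin top",np.degrees(a),b)
        a,b=phase("side",255.-cv2.cvtColor(s,cv2.COLOR_RGB2GRAY),shaft,z,r0,r1,10); print("pin side",np.degrees(a),b)
# bore: dark/yellow hole in hub top
c=cv2.HoughCircles(cv2.resize(g[230:290,290:350],None,fx=8,fy=8,interpolation=cv2.INTER_CUBIC),cv2.HOUGH_GRADIENT,1.5,200,param1=80,param2=20,minRadius=50,maxRadius=90)
print(None if c is None else [(290+(x-3.5)/8,230+(y-3.5)/8,r/8,ray("top",290+(x-3.5)/8,230+(y-3.5)/8,.055)) for x,y,r in c[0]])
E
python3 m.py
```

```text
shaft [0.53262352 0.22440407 0.08603943] [0.53038108 0.22379672 0.086     ] [0.53497587 0.22459162 0.086     ]
studtip [0.55448901 0.14360925 0.09700948] [0.5528315  0.14260757 0.1       ] [0.55546601 0.14460995 0.098     ]
piv [0.57640574 0.05442259 0.09179026]
knobtop [0.53991341 0.04943536 0.12394774] [0.53682403 0.04858665 0.125     ] [0.54260077 0.05079838 0.125     ]
dist 0.1755294465750964
seat est [0.55351958 0.14327655] dir seat->pinion yaw 104.4437550665441
top gear (0.5090974569320679, -0.1771254539489746) 0.05821980908513069Traceback (most recent call last):
  File "m.py", line 15, in <module>
    for z in(.02,.01): print("phase",[ (np.degrees(a),b) for a,b in [phase(n,m,np.array(c),z,.048,.057,18)]])
                                                                     ~~~~~^^^^^^^^^^^^^^^^^^^^^^^^^^^^^^^^
  File "h.py", line 19, in phase
    p=np.array([proj(n,[c[0]+r*np.cos(a),c[1]+r*np.sin(a),z]) for a in th],np.float32)
                ~~~~^^^^^^^^^^^^^^^^^^^^^^^^^^^^^^^^^^^^^^^^^
  File "h.py", line 9, in proj
    K,R,t=P(n); q=K@(R@np.array(p,float)+t); return q[:2]/q[2]
          ~^^^
  File "h.py", line 4, in P
    c=camera_params(n); K=np.array(c["camera_matrix"],float); R=cv2.Rodrigues(np.array(c["rvec"],float))[0]; t=np.array(c["tvec"],float).ravel(); return K,R,t
ValueError: time passes only in moves, steps and waits
```

```bash
sed -i 's/^def P(n):/from functools import lru_cache\n@lru_cache\ndef P(n):/' h.py; python3 m.py; python3 -c "
from h import *
from scipy.spatial.transform import Rotation as R
r=R.from_quat(state()['eef_rot']);print(r.as_matrix().round(4))"
```

```text
shaft [0.53262352 0.22440407 0.08603943] [0.53038108 0.22379672 0.086     ] [0.53497587 0.22459162 0.086     ]
studtip [0.55448901 0.14360925 0.09700948] [0.5528315  0.14260757 0.1       ] [0.55546601 0.14460995 0.098     ]
piv [0.57640574 0.05442259 0.09179026]
knobtop [0.53991341 0.04943536 0.12394774] [0.53682403 0.04858665 0.125     ] [0.54260077 0.05079838 0.125     ]
dist 0.1755294465750964
seat est [0.55351958 0.14327655] dir seat->pinion yaw 104.4437550665441
top gear (0.5090974569320679, -0.1771254539489746) 0.05821980908513069
phase [(np.float64(-4.2270981265053615), np.float64(0.5389998358074786))]
phase [(np.float64(-4.286579625859213), np.float64(0.49854071341116596))]
side gear (0.5127968788146973, -0.17410074174404144) 0.06988301128149033
pin top -1.9462499849203672 0.03748278379580278
pin side 3.065846472357687 0.04896820035051877
pin top -2.3708459089854643 0.042083557083778936
pin side 3.0029317930538912 0.05198276173177719
[(np.float32(318.53125), np.float32(257.96875), np.float32(6.5125), array([ 0.50672143, -0.17272887,  0.055     ]))]
[[ 9.536e-01  3.010e-01 -1.000e-04]
 [ 3.010e-01 -9.536e-01  1.300e-03]
 [ 2.000e-04 -1.200e-03 -1.000e+00]]
```

```bash
cat >> h.py <<'E'
from scipy.spatial.transform import Rotation as Ro
def to(x,y,z,yawdeg):
    s=state(); r=Ro.from_quat(s["eef_rot"]); p=s["position"]
    c,q=np.cos(np.radians(yawdeg)),np.sin(np.radians(yawdeg))
    T=Ro.from_matrix([[c,q,0],[q,-c,0],[0,0,-1]])
    print("t%.1f"%s["clock"],"pos",p.round(4),"yaw",np.degrees(np.arctan2(*r.as_matrix()[[1,0],0])).round(2),"F",np.round(s["contact_force"],1),"grip",round(s["gripper_width"],3))
    print("slide cm",(r.inv().apply(np.array([x,y,z])-p)*100).round(2),"rot",(r.inv()*T).as_rotvec().round(4))
E
python3 - <<'E'
from h import *
to(.511,-.176,.12,17.5)
t=cv2.imread("pics/top0.png"); s=cv2.imread("pics/side0.png")
for n,im,c in(("top",t,(.5304,.2238)),("side",s,(.535,.2246))):
    d=(cv2.cvtColor(im,cv2.COLOR_BGR2GRAY)<95)*1.
    for z in(.074,.07):
      for r in((.026,.030),(.029,.034)):
        a,b=phase(n,d,c,z,*r,10); print(n,z,np.degrees(a).round(2),b.round(2))
E
```

```text
t0.1 pos [ 0.1655 -0.5243  0.2382] yaw 17.52 F [-0.3 -1.   0.5] grip 1.0
slide cm [ 43.42 -22.8   11.86] rot [-0.0012 -0.0002  0.0003]
top 0.074 -3.2 0.2
top 0.074 -2.78 0.39
top 0.07 -2.83 0.23
top 0.07 -2.95 0.51
side 0.074 -6.09 0.03
side 0.074 12.84 0.01
side 0.07 -4.0 0.11
side 0.07 -3.22 0.13
```

Call:
{"fn": "step_arm", "kwargs": {"deltas": [{"slide":[4.2,-2.2,1],"rot":[0,0,0],"gripper":100},{"slide":[8.6,-4.5,2],"rot":[0,0,0],"gripper":100},{"slide":[13,-6.8,3],"rot":[0,0,0],"gripper":100},{"slide":[17.2,-9,4],"rot":[0,0,0],"gripper":100},{"slide":[21.5,-11.3,5],"rot":[0,0,0],"gripper":100}]}}

```text
clock: 0.6
position: [0.3375, -0.3503, 0.1882]
eef_rot: [0.988, 0.152, -0.0, -0.0]
contact_force: [0.8, -0.9, -0.7]
gripper_width: 1.001
grip_force: 0.0
```

Call:
{"fn": "step_arm", "kwargs": {"deltas": [{"slide":[4.2,-2.2,1],"rot":[0,0,0],"gripper":100},{"slide":[8.6,-4.5,2],"rot":[0,0,0],"gripper":100},{"slide":[13,-6.8,3],"rot":[0,0,0],"gripper":100},{"slide":[17.5,-9.2,4],"rot":[0,0,0],"gripper":100},{"slide":[21.9,-11.5,5],"rot":[0,0,0],"gripper":100}]}}

```text
clock: 1.1
position: [0.5092, -0.1773, 0.139]
eef_rot: [0.988, 0.152, -0.0, -0.0]
contact_force: [0.5, -0.7, 0.5]
gripper_width: 1.0
grip_force: 0.0
```

Call:
{"fn": "step_arm", "kwargs": {"deltas": [{"slide":[0,0,2],"rot":[0,0,0],"gripper":100},{"slide":[0,0,4],"rot":[0,0,0],"gripper":100}]}}

```text
clock: 1.3
position: [0.5088, -0.1776, 0.0986]
eef_rot: [0.988, 0.154, -0.0, -0.0]
contact_force: [0.8, 0.3, -0.1]
gripper_width: 1.002
grip_force: 0.0
```

```bash
python3 -c "
from h import *
to(.511,-.176,.026,17.5)"
```

```text
t1.3 pos [ 0.5088 -0.1776  0.0986] yaw 17.69 F [ 0.8  0.3 -0.1] grip 1.002
slide cm [ 0.25 -0.09  7.26] rot [-0.     -0.      0.0034]
```

Call:
{"fn": "step_arm", "kwargs": {"deltas": [{"slide":[0.2,-0.1,3.5],"rot":[0,0,0],"gripper":100},{"slide":[0.2,-0.1,6.5],"rot":[0,0,0],"gripper":100},{"slide":[0.2,-0.1,7.1],"rot":[0,0,0],"gripper":100},{"slide":[0.2,-0.1,7.1],"rot":[0,0,0],"gripper":60},{"slide":[0.2,-0.1,7.1],"rot":[0,0,0],"gripper":45}], "force": 10}}

```text
clock: 1.8
position: [0.5103, -0.1779, 0.0297]
eef_rot: [0.988, 0.152, 0.001, 0.001]
contact_force: [0.3, -0.6, 0.2]
gripper_width: 0.844
grip_force: 0.0
```

Call:
{"fn": "step_arm", "kwargs": {"deltas": [{"slide":[0,0,0],"rot":[0,0,0],"gripper":40},{"slide":[0,0,0],"rot":[0,0,0],"gripper":40},{"slide":[0,0,0],"rot":[0,0,0],"gripper":40},{"slide":[0,0,0],"rot":[0,0,0],"gripper":40}]}}

```text
clock: 2.2
position: [0.5097, -0.1775, 0.0289]
eef_rot: [0.988, 0.152, 0.0, 0.0]
contact_force: [-0.8, -0.3, 4.6]
gripper_width: 0.498
grip_force: 10.0
```

Call:
{"fn": "step_arm", "kwargs": {"deltas": [{"slide":[0,0,0],"rot":[0,0,0],"gripper":100},{"slide":[0,0,0],"rot":[0,0,0],"gripper":100},{"slide":[0,0,0],"rot":[0,0,-0.14],"gripper":100},{"slide":[0,0,0],"rot":[0,0,-0.28],"gripper":100},{"slide":[0,0,0],"rot":[0,0,-0.42],"gripper":100}]}}

```text
clock: 2.7
position: [0.5097, -0.1776, 0.0284]
eef_rot: [0.934, 0.358, -0.0, -0.0]
contact_force: [-0.2, -0.5, 0.1]
gripper_width: 0.929
grip_force: 0.0
```

Call:
{"fn": "step_arm", "kwargs": {"deltas": [{"slide":[0,0,0],"rot":[0,0,-0.14],"gripper":100},{"slide":[0,0,0],"rot":[0,0,-0.28],"gripper":100},{"slide":[0,0,0],"rot":[0,0,-0.42],"gripper":100},{"slide":[0,0,0],"rot":[0,0,-0.56],"gripper":100},{"slide":[0,0,0],"rot":[0,0,-0.7],"gripper":100}]}}

```text
clock: 3.2
position: [0.5097, -0.1776, 0.0285]
eef_rot: [0.755, 0.656, -0.0, -0.0]
contact_force: [-0.6, 0.2, -0.1]
gripper_width: 0.997
grip_force: 0.0
```

Call:
{"fn": "step_arm", "kwargs": {"deltas": [{"slide":[0,0,0],"rot":[0,0,-0.14],"gripper":100},{"slide":[0,0,0],"rot":[0,0,-0.28],"gripper":100},{"slide":[0,0,0],"rot":[0,0,-0.42],"gripper":80},{"slide":[0,0,0],"rot":[0,0,-0.45],"gripper":70},{"slide":[0,0,0],"rot":[0,0,-0.45],"gripper":60}], "force": 15}}

```text
clock: 3.7
position: [0.5097, -0.1776, 0.0284]
eef_rot: [0.591, 0.806, -0.0, -0.0]
contact_force: [1.2, 0.4, 0.1]
gripper_width: 0.75
grip_force: 0.0
```

Call:
{"fn": "step_arm", "kwargs": {"deltas": [{"slide":[0,0,0],"rot":[0,0,0],"gripper":45},{"slide":[0,0,0],"rot":[0,0,0],"gripper":40},{"slide":[0,0,0],"rot":[0,0,0],"gripper":40},{"slide":[0,0,0],"rot":[0,0,0],"gripper":40}]}}

```text
clock: 4.1
position: [0.51, -0.1776, 0.0285]
eef_rot: [0.592, 0.806, 0.0, 0.0]
contact_force: [2.7, 0.6, -1.0]
gripper_width: 0.492
grip_force: 15.0
```

```bash
python3 -c "
from h import *
to(.554,.1435,.22,107.5);to(.51,-.177,.16,107.5)"
```

```text
t4.1 pos [ 0.51   -0.1776  0.0285] yaw 107.46 F [ 2.7  0.6 -1. ] grip 0.492
slide cm [ 29.3   13.85 -19.15] rot [ 0.0005  0.0003 -0.0006]
t4.1 pos [ 0.51   -0.1776  0.0285] yaw 107.46 F [ 2.7  0.6 -1. ] grip 0.492
slide cm [  0.05   0.03 -13.15] rot [ 0.0005  0.0003 -0.0006]
```

Call:
{"fn": "step_arm", "kwargs": {"deltas": [{"slide":[0,0,0],"rot":[0,0,0],"gripper":40},{"slide":[0,0,-1.5],"rot":[0,0,0],"gripper":40},{"slide":[0,0,-4.5],"rot":[0,0,0],"gripper":40},{"slide":[0,0,-8],"rot":[0,0,0],"gripper":40},{"slide":[1,0.5,-11],"rot":[0,0,0],"gripper":40}], "force": 40}}

```text
clock: 4.6
position: [0.5107, -0.167, 0.1392]
eef_rot: [0.592, 0.806, -0.0, -0.001]
contact_force: [-0.1, 0.4, -5.8]
gripper_width: 0.485
grip_force: 40.0
```

Call:
{"fn": "step_arm", "kwargs": {"deltas": [{"slide":[3.5,1.6,-2],"rot":[0,0,0],"gripper":40},{"slide":[7,3.3,-3],"rot":[0,0,0],"gripper":40},{"slide":[10.5,5,-3.2],"rot":[0,0,0],"gripper":40},{"slide":[14,6.6,-3.2],"rot":[0,0,0],"gripper":40},{"slide":[17.5,8.2,-3.2],"rot":[0,0,0],"gripper":40}]}}

```text
clock: 5.1
position: [0.5362, 0.0266, 0.1697]
eef_rot: [0.592, 0.806, -0.001, -0.001]
contact_force: [-0.3, -0.7, -6.0]
gripper_width: 0.485
grip_force: 40.0
```

Call:
{"fn": "step_arm", "kwargs": {"deltas": [{"slide":[3.5,1.6,0],"rot":[0,0,0],"gripper":40},{"slide":[7,3.2,0],"rot":[0,0,0],"gripper":40},{"slide":[9.5,4.5,0],"rot":[0,0,0],"gripper":40},{"slide":[10.7,5,0],"rot":[0,0,0],"gripper":40},{"slide":[10.7,5,0],"rot":[0,0,0],"gripper":40}]}}

```text
clock: 5.6
position: [0.5519, 0.1433, 0.1695]
eef_rot: [0.591, 0.807, -0.001, -0.001]
contact_force: [-0.4, -0.1, -6.0]
gripper_width: 0.485
grip_force: 40.0
```

```bash
python3 - <<'E'
from h import *
to(.5533,.1425,.17,107.5)
t=cv2.cvtColor(camera("top"),cv2.COLOR_RGB2BGR); s=cv2.cvtColor(camera("side"),cv2.COLOR_RGB2BGR)
cv2.imwrite("pics/top1.png",t);cv2.imwrite("pics/side1.png",s)
a=cv2.resize(t[180:300,110:250],None,fx=4,fy=4,interpolation=cv2.INTER_CUBIC); b=cv2.resize(s[180:350,220:350],None,fx=3,fy=3,interpolation=cv2.INTER_CUBIC)
o=np.zeros((510,950,3),np.uint8); o[:480,:560]=a; o[:510,560:950]=b; cv2.imwrite("pics/c3.png",cv2.resize(o,(800,429)))
E
```

```text
t5.6 pos [0.5519 0.1433 0.1695] yaw 107.59 F [-0.4 -0.1 -6. ] grip 0.485
slide cm [-0.12  0.11 -0.05] rot [-0.0025 -0.0006  0.0016]
```

View pics/c3.png

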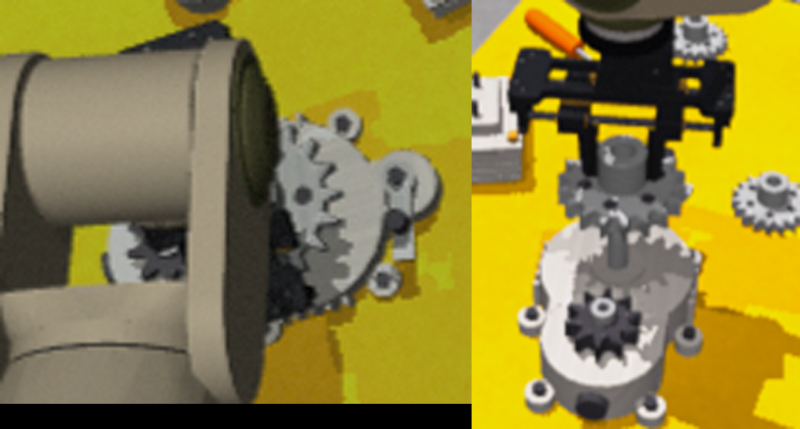

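The gear is held level above the stud. In the side view the bore is at about (280.7,240.2) and the shaft tip at (272,302). I'll use the bore to estimate the side camera's bias.

```bash
python3 - <<'E'
from h import *
p=state()["position"]; print("bore by side ray",ray("side",280.7,240.2,.196),"tcp",p)
# proper edge: hub-top ellipse/bore zoom
s=cv2.imread("pics/side1.png"); cv2.imwrite("pics/c4.png",cv2.resize(s[215:290,240:310],None,fx=8,fy=8,interpolation=cv2.INTER_CUBIC))
print("face ring px of tooth dirs", proj("side",[p[0],p[1],.196]))
g=cv2.cvtColor(s,cv2.COLOR_BGR2GRAY)
E
```

```text
bore by side ray [0.5484549  0.14394529 0.196     ] tcp [0.55223111 0.14139112 0.16990183]
face ring px of tooth dirs [279.5801628  239.04650386]
```

View pics/c4.png

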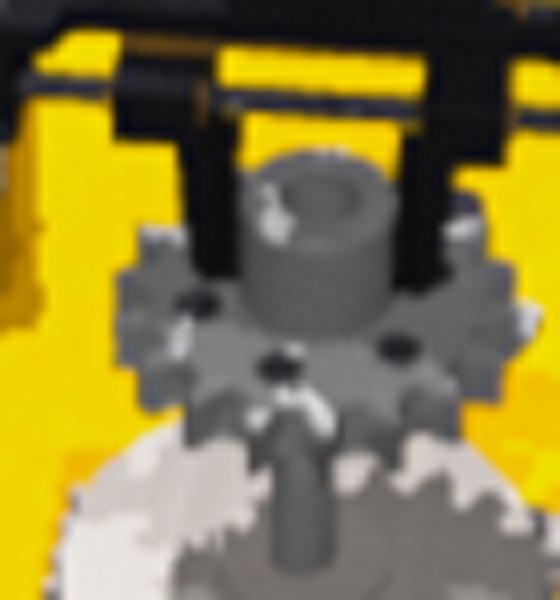

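The projected TCP matches the bore to within about 1 px. The stud estimate is about (0.554, 0.1416), so I'll go there, lower to just above the tip, then feel my way down.

```bash
python3 -c "
from h import *
to(.5542,.1416,.132,105.8)"
```

```text
t5.7 pos [0.5522 0.1414 0.1699] yaw 107.46 F [ 0.5 -0.4 -6.6] grip 0.482
slide cm [-0.04  0.2   3.79] rot [-0.0019  0.0001  0.029 ]
```

Call:
{"fn": "step_arm", "kwargs": {"deltas": [{"slide":[0,0.2,1.5],"rot":[0,0,0.03],"gripper":40},{"slide":[0,0.2,3],"rot":[0,0,0.03],"gripper":40},{"slide":[0,0.2,3.8],"rot":[0,0,0.03],"gripper":40},{"slide":[0,0.2,4.3],"rot":[0,0,0.03],"gripper":40},{"slide":[0,0.2,4.3],"rot":[0,0,0.03],"gripper":40}]}}

```text
clock: 6.2
position: [0.5545, 0.1421, 0.1272]
eef_rot: [0.604, 0.797, -0.0, -0.0]
contact_force: [-0.2, -0.1, -5.7]
gripper_width: 0.487
grip_force: 40.0
```

Call:
{"fn": "step_arm", "kwargs": {"deltas": [{"slide":[0,0,0.3],"rot":[0,0,0],"gripper":40},{"slide":[0,0,0.5],"rot":[0,0,0],"gripper":40},{"slide":[0,0,0.5],"rot":[0,0,0],"gripper":40}]}}

```text
clock: 6.5
position: [0.5546, 0.1427, 0.1225]
eef_rot: [0.603, 0.797, -0.0, -0.0]
contact_force: [-0.1, -0.6, -5.8]
gripper_width: 0.484
grip_force: 40.0
```

```bash
python3 -c "
from h import *
to(.5542,.1416,.118,105.8); print(state()['wrist_torque'])"
```

```text
t6.5 pos [0.5546 0.1427 0.1225] yaw 105.76 F [-0.1 -0.6 -5.8] grip 0.484
slide cm [-0.1  -0.07  0.45] rot [-0.0001 -0.     -0.0007]
[-0.03691273 -0.07509677 -0.04710605]
```

Call:
{"fn": "step_arm", "kwargs": {"deltas": [{"slide":[0,0,0.2],"rot":[0,0,0],"gripper":40},{"slide":[0,0,0.4],"rot":[0,0,0],"gripper":40},{"slide":[0,0,0.4],"rot":[0,0,0],"gripper":40}]}}

```text
clock: 6.8
position: [0.5545, 0.1427, 0.1182]
eef_rot: [0.603, 0.797, -0.0, -0.0]
contact_force: [0.3, -0.1, -6.4]
gripper_width: 0.483
grip_force: 40.0
```

Call:
{"fn": "step_arm", "kwargs": {"deltas": [{"slide":[0,0,0.3],"rot":[0,0,0],"gripper":40},{"slide":[0,0,0.6],"rot":[0,0,0],"gripper":40},{"slide":[0,0,0.6],"rot":[0,0,0],"gripper":40}]}}

```text
clock: 7.1
position: [0.5543, 0.1427, 0.112]
eef_rot: [0.603, 0.797, -0.0, -0.0]
contact_force: [0.0, -1.0, -6.3]
gripper_width: 0.484
grip_force: 40.0
```

Call:
{"fn": "step_arm", "kwargs": {"deltas": [{"slide":[0,0,0.3],"rot":[0,0,0],"gripper":40},{"slide":[0,0,0.6],"rot":[0,0,0],"gripper":40},{"slide":[0,0,0.6],"rot":[0,0,0],"gripper":40}]}}

```text
clock: 7.4
position: [0.5544, 0.1427, 0.106]
eef_rot: [0.604, 0.797, -0.0, -0.0]
contact_force: [0.1, 0.4, -5.5]
gripper_width: 0.482
grip_force: 40.0
```

Call:
{"fn": "step_arm", "kwargs": {"deltas": [{"slide":[0,0,0.2],"rot":[0,0,0],"gripper":40},{"slide":[0,0,0.4],"rot":[0,0,0],"gripper":40},{"slide":[0,0,0.5],"rot":[0,0,0],"gripper":40}]}}

```text
clock: 7.7
position: [0.5546, 0.1427, 0.1013]
eef_rot: [0.604, 0.797, -0.0, -0.0]
contact_force: [-0.2, 0.1, -6.1]
gripper_width: 0.483
grip_force: 40.0
```

Nothing has touched yet. I'll continue with a gentle rock about the axis.

Call:
{"fn": "step_arm", "kwargs": {"deltas": [{"slide":[0,0,0.15],"rot":[0,0,0.015],"gripper":40},{"slide":[0,0,0.3],"rot":[0,0,-0.015],"gripper":40},{"slide":[0,0,0.3],"rot":[0,0,0],"gripper":40}]}}

```text
clock: 8.0
position: [0.5545, 0.1427, 0.0983]
eef_rot: [0.604, 0.797, -0.0, -0.0]
contact_force: [-0.6, 0.7, -5.6]
gripper_width: 0.483
grip_force: 40.0
```

Call:
{"fn": "step_arm", "kwargs": {"deltas": [{"slide":[0,0,0.2],"rot":[0,0,0.015],"gripper":40},{"slide":[0,0,0.4],"rot":[0,0,-0.015],"gripper":40},{"slide":[0,0,0.4],"rot":[0,0,0],"gripper":40}]}}

```text
clock: 8.3
position: [0.5545, 0.1427, 0.0942]
eef_rot: [0.604, 0.797, -0.0, -0.0]
contact_force: [-0.3, -0.2, -6.0]
gripper_width: 0.481
grip_force: 40.0
```

Call:
{"fn": "step_arm", "kwargs": {"deltas": [{"slide":[0,0,0.2],"rot":[0,0,0.015],"gripper":40},{"slide":[0,0,0.4],"rot":[0,0,-0.015],"gripper":40},{"slide":[0,0,0.6],"rot":[0,0,0],"gripper":40},{"slide":[0,0,0.6],"rot":[0,0,0],"gripper":40}]}}

```text
clock: 8.7
position: [0.5545, 0.1427, 0.0883]
eef_rot: [0.604, 0.797, -0.0, -0.0]
contact_force: [-0.3, -0.1, -6.2]
gripper_width: 0.484
grip_force: 40.0
```

Call:
{"fn": "step_arm", "kwargs": {"deltas": [{"slide":[0,0,0.15],"rot":[0,0,0.01],"gripper":40},{"slide":[0,0,0.3],"rot":[0,0,-0.01],"gripper":40},{"slide":[0,0,0.4],"rot":[0,0,0],"gripper":40},{"slide":[0,0,0.4],"rot":[0,0,0],"gripper":40}]}}

```text
clock: 9.1
position: [0.5545, 0.1427, 0.0844]
eef_rot: [0.604, 0.797, -0.0, -0.0]
contact_force: [0.1, 0.2, -6.0]
gripper_width: 0.484
grip_force: 40.0
```

Call:
{"fn": "step_arm", "kwargs": {"deltas": [{"slide":[0,0,0.05],"rot":[0,0,0],"gripper":40},{"slide":[0,0,0.1],"rot":[0,0,0],"gripper":40},{"slide":[0,0,0.15],"rot":[0,0,0],"gripper":40},{"slide":[0,0,0.15],"rot":[0,0,0],"gripper":40}]}}

```text
clock: 9.5
position: [0.5546, 0.1427, 0.083]
eef_rot: [0.604, 0.797, -0.0, -0.0]
contact_force: [-0.8, -0.0, -6.4]
gripper_width: 0.486
grip_force: 40.0
```

Call:
{"fn": "step_arm", "kwargs": {"deltas": [{"slide":[0,0,0.04],"rot":[0,0,0],"gripper":40},{"slide":[0,0,0.08],"rot":[0,0,0],"gripper":40},{"slide":[0,0,0.08],"rot":[0,0,0],"gripper":40}]}}

```text
clock: 9.8
position: [0.5547, 0.1427, 0.0825]
eef_rot: [0.603, 0.797, 0.0, 0.0]
contact_force: [-0.7, -0.7, -2.0]
gripper_width: 0.486
grip_force: 40.0
```

Call:
{"fn": "step_arm", "kwargs": {"deltas": [{"slide":[0,0,0.03],"rot":[0,0,0],"gripper":40},{"slide":[0,0,0.03],"rot":[0,0,0],"gripper":40}]}}

```text
clock: 10.0
position: [0.5547, 0.1427, 0.0825]
eef_rot: [0.603, 0.797, 0.0, 0.0]
contact_force: [-2.8, -0.9, 3.1]
gripper_width: 0.484
grip_force: 40.0
```

Call:
{"fn": "step_arm", "kwargs": {"deltas": [{"slide":[0,0,0],"rot":[0,0,0],"gripper":40},{"slide":[0,0,0],"rot":[0,0,0],"gripper":40},{"slide":[0,0,0],"rot":[0,0,0],"gripper":60},{"slide":[0,0,0],"rot":[0,0,0],"gripper":70}], "force": 8}}

```text
clock: 10.4
position: [0.5549, 0.1428, 0.0819]
eef_rot: [0.604, 0.797, 0.0, 0.0]
contact_force: [0.1, -0.1, 0.3]
gripper_width: 0.65
grip_force: 0.0
```

```bash
python3 -c "
from h import *
to(.5542,.1416,.2,107.5)
s=cv2.cvtColor(camera('side'),cv2.COLOR_RGB2BGR); cv2.imwrite('pics/c5.png',cv2.resize(s[200:340,220:330],None,fx=4,fy=4,interpolation=cv2.INTER_CUBIC))"
```

```text
t10.4 pos [0.5549 0.1428 0.0819] yaw 105.75 F [ 0.1 -0.1  0.3] grip 0.65
slide cm [ -0.09  -0.09 -11.81] rot [ 0.0008  0.0001 -0.0305]
```

View pics/c5.png

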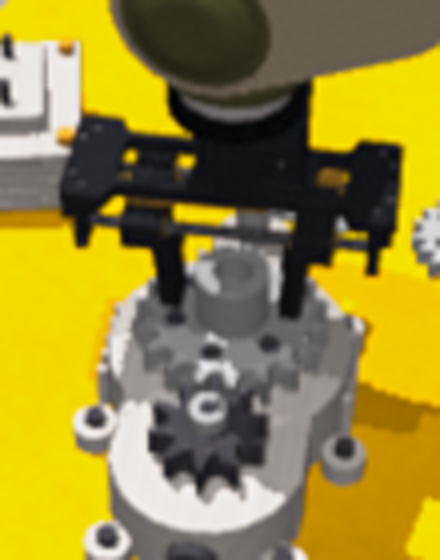

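The gear is flat and meshed at side px ~(277,270), with the fingers open. Next I'll lift clear, turn, and go to the knob.

Call:
{"fn": "step_arm", "kwargs": {"deltas": [{"slide":[0,0,-1.5],"rot":[0,0,0],"gripper":65},{"slide":[0,0,-5],"rot":[0,0,0],"gripper":65},{"slide":[0,0,-8],"rot":[0,0,-0.12],"gripper":60},{"slide":[-1.5,-0.6,-8],"rot":[0,0,-0.26],"gripper":55},{"slide":[-3.5,-1.5,-8],"rot":[0,0,-0.4],"gripper":50}]}}

```text
clock: 10.95
position: [0.5501, 0.1052, 0.1627]
eef_rot: [0.43, 0.903, 0.001, 0.001]
contact_force: [-0.4, 0.1, -1.1]
gripper_width: 0.507
grip_force: 0.0
```

```bash
python3 -c "
from h import *
to(.5418,.0489,.16,187.5)"
```

```text
t10.9 pos [0.5501 0.1052 0.1627] yaw 129.09 F [-0.4  0.1 -1.1] grip 0.507
slide cm [-3.84 -4.19  0.27] rot [ 0.0011  0.0023 -1.0194]
```

Call:
{"fn": "step_arm", "kwargs": {"deltas": [{"slide":[-1,-1,0],"rot":[0,0,-0.14],"gripper":50},{"slide":[-2,-2,0],"rot":[0,0,-0.28],"gripper":50},{"slide":[-3,-3,0],"rot":[0,0,-0.42],"gripper":50},{"slide":[-3.7,-4.1,0],"rot":[0,0,-0.56],"gripper":50},{"slide":[-3.7,-4.1,0],"rot":[0,0,-0.7],"gripper":50}]}}

```text
clock: 11.45
position: [0.5407, 0.0492, 0.1618]
eef_rot: [0.096, 0.995, -0.0, 0.0]
contact_force: [0.0, -0.8, -1.0]
gripper_width: 0.499
grip_force: 0.0
```

Call:
{"fn": "step_arm", "kwargs": {"deltas": [{"slide":[0,0,0],"rot":[0,0,-0.14],"gripper":50},{"slide":[0,0,0],"rot":[0,0,-0.28],"gripper":50},{"slide":[0,0,0],"rot":[0,0,-0.28],"gripper":50}]}}

```text
clock: 11.75
position: [0.5409, 0.0504, 0.1618]
eef_rot: [-0.043, 0.999, 0.0, 0.0]
contact_force: [0.2, 0.1, 0.3]
gripper_width: 0.499
grip_force: 0.0
```

```bash
python3 -c "
from h import *
to(.5418,.0489,.092,187.5)
s=cv2.cvtColor(camera('side'),cv2.COLOR_RGB2BGR); cv2.imwrite('pics/c6.png',cv2.resize(s[180:320,220:340],None,fx=4,fy=4,interpolation=cv2.INTER_CUBIC))"
```

```text
t11.8 pos [0.5409 0.0504 0.1618] yaw -175.11 F [0.2 0.1 0.3] grip 0.499
slide cm [-0.07 -0.16  6.98] rot [-0.      0.0002 -0.0455]
```

View pics/c6.png

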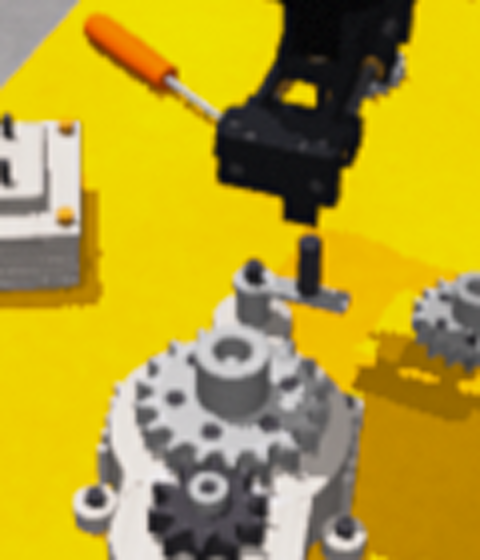

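The gear lies flat at (232,390), and the fingers are above the knob at (309,265). Now I'll descend and grip it lightly.

Call:
{"fn": "step_arm", "kwargs": {"deltas": [{"slide":[0,-0.1,2],"rot":[0,0,-0.04],"gripper":50},{"slide":[0,-0.1,4],"rot":[0,0,-0.04],"gripper":50},{"slide":[0,-0.1,6],"rot":[0,0,-0.04],"gripper":50},{"slide":[0,-0.1,7],"rot":[0,0,-0.04],"gripper":50},{"slide":[0,-0.1,7],"rot":[0,0,-0.04],"gripper":30}], "force": 10}}

```text
clock: 12.3
position: [0.5404, 0.0495, 0.0909]
eef_rot: [-0.061, 0.998, 0.0, -0.001]
contact_force: [0.3, 0.0, 0.1]
gripper_width: 0.43
grip_force: 0.0
```

Call:
{"fn": "step_arm", "kwargs": {"deltas": [{"slide":[0,0,0],"rot":[0,0,0],"gripper":10},{"slide":[0,0,0],"rot":[0,0,0],"gripper":10},{"slide":[0,0,0],"rot":[0,0,0],"gripper":10},{"slide":[0,0,0],"rot":[0,0,0],"gripper":10}]}}

```text
clock: 12.7
position: [0.5409, 0.0498, 0.0927]
eef_rot: [-0.062, 0.998, 0.0, 0.0]
contact_force: [-2.1, 3.0, 5.2]
gripper_width: 0.174
grip_force: 10.0
```

```bash
cat > arc.py <<'E'
from h import *
import sys
# pivot, current bar angle guess from tcp
piv=np.array([.5775,.0536]); s=state(); p=s["position"]; r=Ro.from_quat(s["eef_rot"])
d=p[:2]-piv; a=np.arctan2(d[1],d[0])%(2*np.pi); R_=np.hypot(*d); print("bar angle",np.degrees(a),"R",R_,p, "F",s["contact_force"].round(1),"grip",s["gripper_width"])
for k in range(1,6):
    b=a-.14*k; b=max(b,np.radians(103)); q=piv+R_*np.array([np.cos(b),np.sin(b)]); print((r.inv().apply([*(q-p[:2]),0])*100).round(2),round(a-b,3))
E
python3 arc.py
```

```text
bar angle 185.8784390673851 R 0.03680126015316556 [0.54089226 0.04983088 0.09268109] F [-2.1  3.   5.2] grip 0.17408871581284718
[-0.05  0.51  0.  ] 0.14
[-0.17  1.01  0.  ] 0.28
[-0.35  1.49  0.  ] 0.42
[-0.6   1.94  0.  ] 0.56
[-0.92  2.35  0.  ] 0.7
```

Call:
{"fn": "step_arm", "kwargs": {"deltas": [{"slide":[-0.05,0.51,0],"rot":[0,0,0.14],"gripper":10},{"slide":[-0.17,1.01,0],"rot":[0,0,0.28],"gripper":10},{"slide":[-0.35,1.49,0],"rot":[0,0,0.42],"gripper":10},{"slide":[-0.6,1.94,0],"rot":[0,0,0.56],"gripper":10},{"slide":[-0.92,2.35,0],"rot":[0,0,0.7],"gripper":10}]}}

```text
clock: 13.2
position: [0.5459, 0.074, 0.0925]
eef_rot: [0.287, 0.958, -0.001, -0.001]
contact_force: [-9.3, -0.2, 8.4]
gripper_width: 0.178
grip_force: 10.0
```

```bash
python3 arc.py
```

```text
bar angle 147.21241994837396 R 0.03764154006423679 [0.54585536 0.07398387 0.09254783] F [-9.3 -0.2  8.4] grip 0.1779191555984757
[-0.03  0.53 -0.  ] 0.14
[-0.14  1.04 -0.  ] 0.28
[-0.31  1.54 -0.  ] 0.42
[-0.56  2.   -0.  ] 0.56
[-0.86  2.43 -0.01] 0.7
```

Call:
{"fn": "step_arm", "kwargs": {"deltas": [{"slide":[-0.03,0.53,-0.1],"rot":[0,0,0.14],"gripper":10},{"slide":[-0.14,1.04,-0.1],"rot":[0,0,0.28],"gripper":10},{"slide":[-0.31,1.54,-0.1],"rot":[0,0,0.42],"gripper":10},{"slide":[-0.56,2.0,-0.1],"rot":[0,0,0.56],"gripper":10},{"slide":[-0.8,2.35,-0.1],"rot":[0,0,0.66],"gripper":10}]}}

```text
clock: 13.7
position: [0.5649, 0.0899, 0.0927]
eef_rot: [0.581, 0.814, -0.001, -0.002]
contact_force: [-8.9, 2.6, 2.3]
gripper_width: 0.172
grip_force: 10.0
```

```bash
python3 arc.py
```

```text
bar angle 109.22164471471743 R 0.03841818486379762 [0.56485184 0.08987645 0.09265547] F [-8.9  2.6  2.3] grip 0.17174418243040393
[-0.02  0.42 -0.  ] 0.109
[-0.02  0.42 -0.  ] 0.109
[-0.02  0.42 -0.  ] 0.109
[-0.02  0.42 -0.  ] 0.109
[-0.02  0.42 -0.  ] 0.109
```

Call:
{"fn": "step_arm", "kwargs": {"deltas": [{"slide":[0,0.15,0],"rot":[0,0,0.04],"gripper":10},{"slide":[0,0.3,0],"rot":[0,0,0.08],"gripper":10},{"slide":[0,0.3,0],"rot":[0,0,0.08],"gripper":10}]}}

```text
clock: 14.0
position: [0.568, 0.0908, 0.0927]
eef_rot: [0.612, 0.791, -0.001, -0.002]
contact_force: [-4.8, 2.9, 1.7]
gripper_width: 0.177
grip_force: 10.0
```

Call:
{"fn": "step_arm", "kwargs": {"deltas": [{"slide":[0,0.15,0],"rot":[0,0,0],"gripper":10},{"slide":[0,0.3,0],"rot":[0,0,0],"gripper":10},{"slide":[0,0.3,0],"rot":[0,0,0],"gripper":10}]}}

```text
clock: 14.3
position: [0.5685, 0.0912, 0.0925]
eef_rot: [0.611, 0.791, -0.003, -0.004]
contact_force: [-15.9, 0.1, 8.1]
gripper_width: 0.177
grip_force: 10.0
```

The force rises to 16 N with almost no motion, so the keeper is at its stop. Now I'll release and rise.

Call:
{"fn": "step_arm", "kwargs": {"deltas": [{"slide":[0,-0.2,0],"rot":[0,0,0],"gripper":10},{"slide":[0,-0.2,0],"rot":[0,0,0],"gripper":40},{"slide":[0,-0.2,0],"rot":[0,0,0],"gripper":45},{"slide":[0,-0.2,-2],"rot":[0,0,0],"gripper":45},{"slide":[0,-0.2,-6],"rot":[0,0,0],"gripper":45}]}}

```text
clock: 14.8
position: [0.5696, 0.0902, 0.1514]
eef_rot: [0.612, 0.791, -0.002, -0.002]
contact_force: [1.6, -0.1, -0.2]
gripper_width: 0.446
grip_force: 0.0
```

Call:
{"fn": "step_arm", "kwargs": {"deltas": [{"slide":[0,0,-4],"rot":[0,0,0],"gripper":45},{"slide":[-5,0,-8],"rot":[0,0,0],"gripper":45},{"slide":[-10,0,-8],"rot":[0,0,0],"gripper":45},{"slide":[-14,0,-8],"rot":[0,0,0],"gripper":45},{"slide":[-14,0,-8],"rot":[0,0,0],"gripper":45}]}}

```text
clock: 15.3
position: [0.607, -0.0505, 0.233]
eef_rot: [0.614, 0.79, -0.0, 0.001]
contact_force: [-0.7, 0.8, -0.5]
gripper_width: 0.452
grip_force: 0.0
```

```bash
python3 -c "
from h import *
to(.5418,.0489,.092,187.5)
s=cv2.cvtColor(camera('side'),cv2.COLOR_RGB2BGR);t=cv2.cvtColor(camera('top'),cv2.COLOR_RGB2BGR)
cv2.imwrite('pics/c7.png',np.hstack([cv2.resize(a,(400,480),interpolation=cv2.INTER_CUBIC) for a in (s[210:330,220:320],t[190:310,130:230])]))"
```

```text
t15.3 pos [ 0.607  -0.0505  0.233 ] yaw 104.28 F [-0.7  0.8 -0.5] grip 0.452
slide cm [11.27 -3.88 14.07] rot [-8.0000e-04  2.6000e-03 -1.4524e+00]
```

View pics/c7.png

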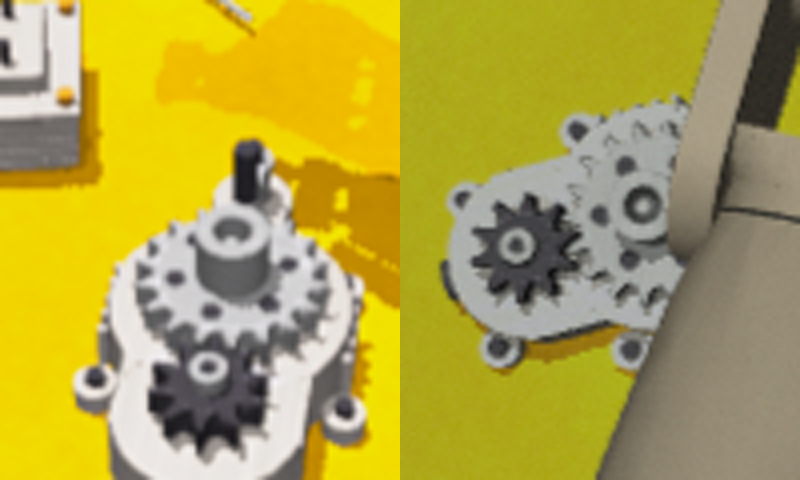

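The gear is home and meshed. The knob at (248,170) in the left half is in line between the pivot and the hub, so the keeper is at its stop and the arm is clear.

```bash
python3 -c "
from workcell import *
print(job_done())"
```

```text
the job is handed in; nothing more can be done
None
```

The gear is fully home and meshed with the pinion, the keeper is swung to its stop and let go, and the job was handed in at about 15 s; the system returned no verdict.

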